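# Dock and lock the attenuator box

### The arm

A 6-joint arm with a two-finger parallel gripper is mounted at the origin on the work surface. World frame = base frame: x ahead of the robot, y to its left, z up, the work surface at z = 0. Lengths are in m, angles in rad, forces in N, time in s.
With the tool pointing down it reaches from about 0.225 to 0.725 m from the base axis. Payload 3.1 kg.
Tool frame: the origin (TCP) lies midway between the tips of the shut fingers; the grasp point (between the pads) lies bot.grasp_offset behind it (bot.grasp_offset is the distance from the TCP to the grasp point, in m); x points along the fingers, y is the direction in which the jaws open and shut, and the axes are right-handed (so a half turn about x gives the same grasp; the last joint's range is limited). The gripper opens to 85 mm and grips with 20 to 120 N. Pads are 22 mm wide; open, the fingers measure 114 mm over their backs; the gripper's body (76 mm by 85 mm) begins 54 mm behind the grasp point. The pads swing forward as they close: fully open they stand 13 mm farther back than shut.
Start: joints at [1.161, 0.048, 0.099, 1.622, 0, 1.443], TCP at [0.146, 0.504, 0.231] pointing down, gripper open.
Joint ranges: [-2.91, 2.91], [-0.99, 1.94], [-1.21, 1.42], [-2.12, 2.29], [-1.49, 1.47], [-3.14, 3.14]. Speed limits (rad/s): [2.79, 2.79, 3.14, 3.14, 3.14, 3.14].

### API

Orientations are given as a 3x3 rotation matrix whose columns are the frame's x, y, z axes.
In Python, from bench import bot, grab_frame, close_job gives the robot as it stands. The module is installed in compiled form; this text tells all that it offers.
- The arm moves only by the tool drive_tool, never from a script. Its arguments are lists of equal length, an entry for each row: "fingers": the closure in counts, from 0 (fully open) to 255 (shut); "travel": the shift along the tool's x, y, z in m, a list of three; "yaw": the turn about the tool's x in rad. A call has 1 to 10 rows; each row is the pose to reach, as a shift and turn from the pose commanded when the call began, along the tool's axes at that moment; what a row does not reach only later rows make up. A row lasts 1/10 s, in which the tool goes at most 50 mm and 8.59 degrees, less where a joint would pass 70% of its speed; a pose out of reach is approached as far as the arm can. A call with a gripper value outside its range is refused whole. The fingers move at their own pace and stop on an object; "newtons" is the grip in N (left out, the last holds). Time passes only in rows, so rows that repeat a pose let the fingers close. It gives the time, the measured TCP pose, the force and the opening at its end, in the units of the state.
- bot.sense(): the state, without advancing time (a new reading comes with each control period).
- grab_frame(name): name is "scene" or "top" or "wrist"; returns a dict with "color" (384x512x3 uint8, red, green, blue), "vfov" (degrees; the focal length in pixels is half the picture's height over the tangent of half this angle, whatever the lens; pixels are square), "cx", "cy" (the principal point, pixels), "rvec" (rotation vector, rad) and "tvec" (3), from world to camera coordinates, as OpenCV has them; the wrist camera has in their place "hand_eye" (4x4, takes a point from camera to tool coordinates, whose origin is the TCP and whose axes are the tool frame's). Camera axes: x right, y down, z forward; pixel columns grow to the right and rows downward; lengths in m; the calibration is good to about 2 mm. A picture is of the moment at which its call begins: read the wrist's pose just before it. There is no depth.
- close_job(): hands the job in, once; it reports no verdict.
The state is a dict: "t": time; "joint_pos": joint angles; "joint_vel": joint speeds; "effort": joint torques, N m; "eef_pos": TCP position; "eef_rot": TCP orientation; "contact_force": force on the tool from outside, world axes, zero at the start; "torque": the same for the moment, N m; "opening": finger opening in m.
Only numpy, scipy, OpenCV 4.12 (cv2) and the standard library are available. Lean on these libraries where they do the work, as an engineer would, in place of code of your own. Each camera call takes 0.05 s, during which the arm holds its last target. There are 200 camera calls.

### The job

Pick up the black attenuator box by its bridge handle, not by its knob, and set it down fully home in the test cradle, with its knob at the end where the cradle's two terminal posts stand. Let go of it there, then take it by its round knob and turn the knob clockwise, seen from above, past its click detents until it has clicked into the last one. Leave it locked and still flat in the cradle, and do not disturb the solder reel, the tweeter and the copper coil that stand around.

Things in the scene. Friction and masses are not known exactly. Their poses are not given: they have to be found in the camera images.
- box_centre (a point): Centre of the loose black attenuator box, half-way up its body. The body is 180 x 80 x 45 mm (its x, y, z; z up), about 0.7 kg, heavier at the handle end. On its top (22.5 mm above this point) it carries a steel bridge handle towards its -x end and a round knob towards its +x end.
- handle (a point): Centre of the bar of the box's steel bridge handle: 45 mm to the box's -x from box_centre, 73 mm above the box's underside. The bar runs along the box's x, 55 mm long, 14 mm wide, 14 mm high, on two posts as wide as itself, over the box's top (28 mm below this point). Grip it across its width (the box's y). Axes as the box's.
- knob_grip (a point): Point on the upright axis of the box's round grey fluted knob, half-way up it: 52 mm to the box's +x from box_centre, 67 mm above the underside. Knob 56 mm across, 40 mm tall; the box's top is 22 mm below this point; 41 mm of free top between knob and handle. The axes are the box's and do not turn with the knob.
- knob (a joint): Knob angle on the box (rad), growing clockwise seen from above. Starts near 0; sprung detents at 0, 1.1 and 2.2, hard stop at 2.24. Resistance rises to 0.3 N m; past a crest (0.55, 1.65) it snaps on to the next detent and stays; let go before, it springs back. Three light marks on the box's top show the detents (middle one to the box's +x), a light rib on the knob points. One click a grasp suits most wrists.
- cradle_floor (a point): Centre of the pocket floor of the fixed test cradle, 8 mm above the bench; z up, x towards its two terminal posts. Pocket 186 x 86 mm (x, y): 3 mm clear of the box all round; dark steel walls 12 mm thick rise 18 mm above the floor. The posts, at x 121, y +-22 mm, reach 30 mm above the floor. Docked, the box stands on this floor with its x along this x.
- cradle_knob_spot (a point): Point of the pocket's floor over which the knob's axis must stand: 52 mm to the +x from cradle_floor, same axes.
- reel: Steel solder reel standing upright, 54 mm across, 55 mm tall, 0.35 kg; origin under its centre. To be left alone.
- tweeter: Small dome tweeter lying face up, 72 mm across, 36 mm tall; origin under its centre. To be left alone.
Mind the look-alikes: they are no part of the job. Leave any pink look-alike of the part that bears box_centre alone.

How it is judged:
By the outcome, as a careful person would: the job done as asked, in the order asked, and still so for the second after the job is handed in, with the robot touching nothing.
It also fails if it takes over 59 s, if anything falls off the work surface, if the arm or the gripper's body presses on something with over 40 N, if the wrist force passes 120 N, or if a joint passes its speed limit or range.

## Working session

There is one attempt and no reset: what is moved stays moved. The work goes in short steps, Python scripts to look and compute and a tool call to move; the robot and the scene stay as the last step left them, time stands still between calls to the robot, and variables do not carry over. Pictures are saved under pics/ and viewed, about 8 in all and at most 12, crops included, and the job is handed in when it is done.

Besides the shell and the picture viewer there is one more tool, called after "Emit:" in YAML: its name, and indented under it one key for each argument. drive_tool: Moves the arm, as the interface text tells. Its arguments: {"type":"object","properties":{"fingers":{"type":"array"},"travel":{"type":"array"},"yaw":{"type":"array"},"newtons":{"type":"number"}},"required":["fingers","travel","yaw"]}

```bash
mkdir -p pics
cat > h.py <<'E'
import numpy as np, cv2
from bench import bot, grab_frame
def save(n,f): cv2.imwrite('pics/'+n, f['color'][:,:,::-1])
def cam(f,s=None):
    F=f['color'].shape[0]/2/np.tan(np.radians(f['vfov'])/2)
    if 'rvec' in f:
        R=cv2.Rodrigues(np.array(f['rvec'],float))[0]; t=np.array(f['tvec'],float).ravel()
        return F,f['cx'],f['cy'],R.T,-R.T@t
    H=np.array(f['hand_eye']);Rt=np.array(s['eef_rot']);p=np.array(s['eef_pos'])
    return F,f['cx'],f['cy'],Rt@H[:3,:3],p+Rt@H[:3,3]
def ray(c,u,v,z):
    F,cx,cy,R,o=c; d=R@np.array([(u-cx)/F,(v-cy)/F,1]); return o+d*(z-o[2])/d[2]
def proj(c,P):
    F,cx,cy,R,o=c; q=R.T@(np.array(P)-o); return q[0]/q[2]*F+cx,q[1]/q[2]*F+cy
E
python3 - <<'E'
from h import *
import pickle
s=bot.sense(); d={'s':s}
ims=[]
for n in ('top','scene','wrist'):
    f=grab_frame(n); d[n]=f; save(n+'0.png',f); ims.append(f['color'][:,:,::-1])
    c=cam(f,s); print(n,c[0],c[4],c[3][:,2])
pickle.dump(d,open('d0.pkl','wb'))
print(s['eef_pos'],s['eef_rot'],bot.grasp_offset,s['t'])
E
```

```text
top 434.80699244942946 [ 0.34080812 -0.10109707  1.24315287] [ 0.0862332   0.00193241 -0.99627311]
scene 477.81525732843784 [0.84922584 0.59059242 1.42048068] [-0.25627656 -0.44542406 -0.85785764]
wrist 308.40121123821535 [0.07665886 0.52407218 0.37214647] [ 0.2708849  -0.0806326  -0.95922873]
[0.14574895 0.50372434 0.2301301 ] [[-9.32890936e-04  2.78102434e-01  9.60550970e-01]
 [-2.12079349e-03  9.60548677e-01 -2.78103830e-01]
 [-9.99997316e-01 -2.29657078e-03 -3.06289324e-04]] 0.0187 0.0
```

View pics/top0.png

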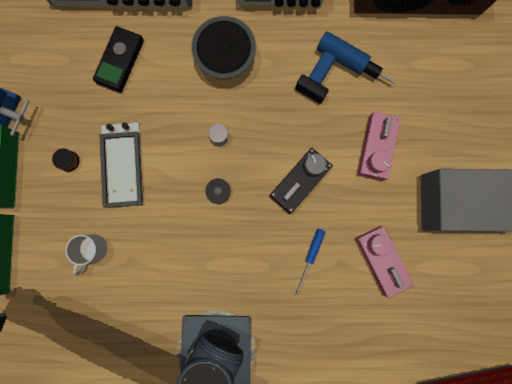

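View pics/scene0.png

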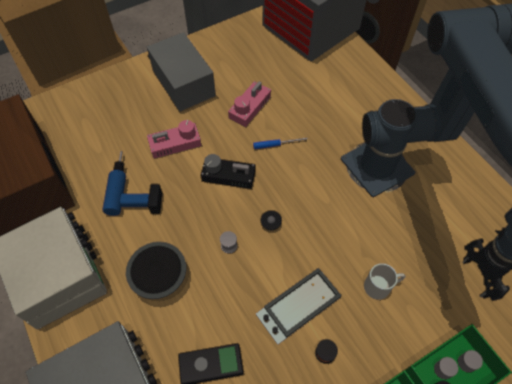

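Run:
```python
from h import *
import pickle
d=pickle.load(open('d0.pkl','rb')); f=d['top']; c=cam(f); im=f['color'][:,:,::-1]
a=cv2.resize(im[115:215,90:190],None,fx=4,fy=4,interpolation=cv2.INTER_CUBIC)
b=cv2.resize(im[135:235,255:355],None,fx=4,fy=4,interpolation=cv2.INTER_CUBIC)
cv2.imwrite('pics/crop1.png',np.hstack([a,b]))
hsv=cv2.cvtColor(im,cv2.COLOR_BGR2HSV)
def comp(m,x,y,w,h,name,z):
    k=np.zeros_like(m); k[y:y+h,x:x+w]=m[y:y+h,x:x+w]
    cs=max(cv2.findContours(k,cv2.RETR_EXTERNAL,cv2.CHAIN_APPROX_NONE)[0],key=cv2.contourArea)
    P=np.array([ray(c,*p[0],z)[:2] for p in cs],np.float32)
    print(name,cv2.boundingRect(cs),np.round(cv2.minAreaRect(P),4) if 0 else cv2.minAreaRect(P))
nw=((hsv[...,1]<75)|(hsv[...,2]<60)).astype(np.uint8)*255
comp(nw,265,140,75,80,'box@45mm',.045)
comp(nw,95,118,52,95,'cradle rim@26',.026)
fl=((hsv[...,1]<60)&(hsv[...,2]>130)).astype(np.uint8)*255
comp(fl,100,133,42,75,'floor@8',.008)
comp(nw,205,120,26,28,'reel',.055);comp(nw,203,176,30,30,'tweeter',.03);comp(nw,50,145,32,30,'coil?',.02)
for n,u,v,z in (('knob',317,160,.087),('handle',292,190,.08)): print(n,ray(c,u,v,z))
```

```text
box@45mm (270, 148, 62, 66) ((0.4741817116737366, -0.2299111783504486), (0.07718487828969955, 0.18159422278404236), 49.52125930786133)
cradle rim@26 (100, 122, 43, 85) ((0.5157129764556885, 0.2760315239429474), (0.23641358315944672, 0.11316034942865372), 4.883318901062012)
floor@8 (106, 138, 31, 65) ((0.5026842355728149, 0.28043419122695923), (0.18332725763320923, 0.08150307089090347), 4.915673732757568)
reel (209, 124, 20, 22) ((0.597666323184967, -0.0009992383420467377), (0.0592394657433033, 0.05276324227452278), 1.016211986541748)
tweeter (206, 179, 24, 25) ((0.442494660615921, 0.000752866268157959), (0.06749103218317032, 0.06446186453104019), 1.0048377513885498)
coil? (53, 149, 26, 23) ((0.5273997187614441, 0.435465544462204), (0.07627027481794357, 0.05680501088500023), 65.982421875)
knob [ 0.52453263 -0.26953648  0.087     ]
handle [ 0.44344834 -0.20345093  0.08      ]
```

View pics/crop1.png

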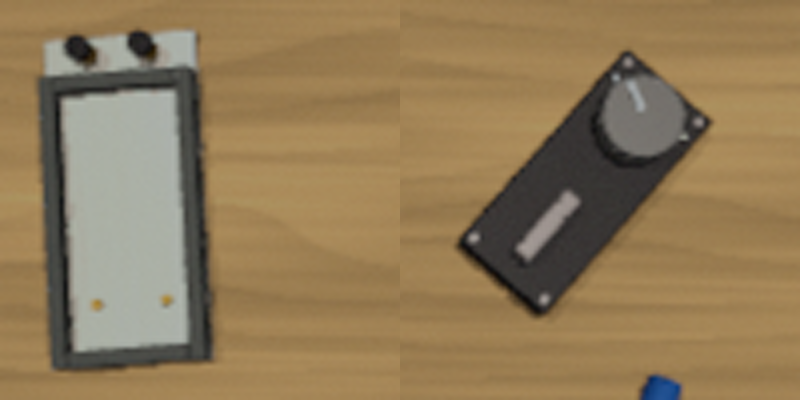

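Cradle is the left panel (posts at the top, top image ≈(110,128) and (126,127)). Candidates for the box:
- Black box at (301,181): handle plus grey knob.
- Pink boxes at (379,146) and (384,262): excluded by colour.
- Black/green meter at (118,60): no handle.

I choose (301,181). The crop confirms the handle at (292,190), the knob at (317,160) and the rib at the first detent.

Emit:
drive_tool:
  fingers: [0,0,0,0,0,0,0,0,0,0]
  travel:
    - [0,-0.3,0.24]
    - [0,-0.3,0.24]
    - [0,-0.3,0.24]
    - [0,-0.596,0.481]
    - [0,-0.596,0.481]
    - [0,-0.596,0.481]
    - [0,-0.596,0.481]
    - [0,-0.596,0.481]
    - [0,-0.596,0.481]
    - [0,-0.596,0.481]
  yaw: [0.05,0.1,0.15,0.2,0.25,0.3,0.35,0.4,0.426,0.426]

```text
t: 1.15
eef_pos: [0.3394, 0.0411, 0.2313]
eef_rot: [[0.001, 0.651, 0.759], [0.0, 0.759, -0.651], [-1.0, 0.001, 0.001]]
contact_force: [2.0, 1.2, 0.4]
opening: 0.0856
```

Emit:
drive_tool:
  fingers: [0,0,0,0,0,0,0,0]
  travel:
    - [0,-0.118,0.236]
    - [0,-0.118,0.236]
    - [0,-0.118,0.236]
    - [0,-0.118,0.236]
    - [0,-0.118,0.236]
    - [0,-0.118,0.236]
    - [0,-0.118,0.236]
    - [0,-0.118,0.236]
  yaw: [0,0,0,0,0,0,0,0]

```text
t: 1.95
eef_pos: [0.4412, -0.199, 0.231]
eef_rot: [[-0.001, 0.65, 0.76], [0.002, 0.76, -0.65], [-1.0, 0.0, -0.002]]
contact_force: [-0.9, -0.1, -0.1]
opening: 0.0857
```

Run:
```python
from h import *
s=bot.sense(); f=grab_frame('wrist'); c=cam(f,s); save('w1.png',f)
import pickle; pickle.dump((s,f),open('w1.pkl','wb'))
print(s['eef_pos'],np.round(s['eef_rot'],3).tolist(),proj(c,[.440,-.201,.080]),proj(c,[.5135,-.2637,.087]))
```

```text
[ 0.44120644 -0.19904098  0.23103513] [[-0.001, 0.65, 0.76], [0.002, 0.76, -0.65], [-1.0, 0.0, -0.002]] (np.float64(252.19058154457315), np.float64(182.75922183573437)) (np.float64(252.42739469622288), np.float64(274.281226177291))
```

View pics/w1.png

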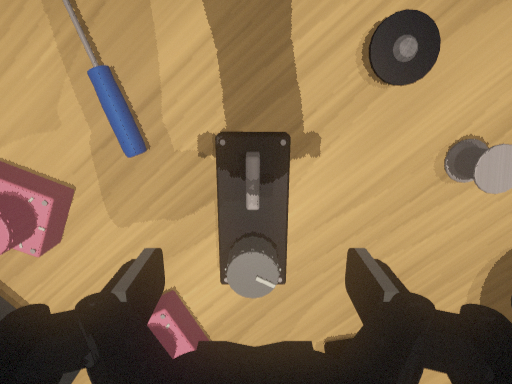

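The handle bar is at (252,181), against a predicted (252,183), and the box is aligned with the jaws. Descending.

Emit:
drive_tool:
  fingers: [0,0,0,0,0,0,0,0]
  travel:
    - [0.04,-0.002,-0.001]
    - [0.08,-0.002,-0.001]
    - [0.12,-0.002,-0.001]
    - [0.145,-0.002,-0.001]
    - [0.16,-0.002,-0.001]
    - [0.17,-0.002,-0.001]
    - [0.176,-0.002,-0.001]
    - [0.176,-0.002,-0.001]
  yaw: [0,0,0,0,0,0,0,0]

```text
t: 2.8
eef_pos: [0.4396, -0.2001, 0.0554]
eef_rot: [[-0.0, 0.649, 0.761], [0.0, 0.761, -0.649], [-1.0, 0.0, -0.0]]
contact_force: [-0.3, 0.5, -0.3]
opening: 0.0855
```

Emit:
drive_tool:
  fingers: [120,180,230,255,255,255,255,255,255,255]
  travel:
    - [0,0,0]
    - [0,0,0]
    - [0,0,0]
    - [0,0,0]
    - [0,0,0]
    - [0,0,0]
    - [0,0,0]
    - [0,0,0]
    - [0,0,0]
    - [0,0,0]
  yaw: [0,0,0,0,0,0,0,0,0,0]
  newtons: 90

```text
t: 3.8
eef_pos: [0.4401, -0.2009, 0.0558]
eef_rot: [[0.001, 0.65, 0.76], [-0.0, 0.76, -0.65], [-1.0, 0.0, 0.001]]
contact_force: [0.0, 0.8, 5.3]
opening: 0.0122
```

Emit:
drive_tool:
  fingers: [255,255,255,255,255,255,255,255,255,255]
  travel:
    - [-0.003,0,0]
    - [-0.01,0,0]
    - [-0.02,0,0]
    - [-0.035,0,0]
    - [-0.055,0,0]
    - [-0.075,0,0]
    - [-0.095,0,0]
    - [-0.11,0,0]
    - [-0.115,0,0]
    - [-0.115,0,0]
  yaw: [0,0,0,0,0,0,0,0,0,0]

```text
t: 4.8
eef_pos: [0.4401, -0.2011, 0.171]
eef_rot: [[0.001, 0.65, 0.76], [-0.001, 0.76, -0.65], [-1.0, 0.0, 0.001]]
contact_force: [0.2, 0.1, -6.7]
opening: 0.0122
```

Run:
```python
from h import *
s=bot.sense(); f=grab_frame('wrist'); c=cam(f,s); save('w2.png',f)
print(s['eef_pos'],s['contact_force'],s['torque'],s['opening'])
```

```text
[ 0.44009735 -0.20112853  0.1709888 ] [ 0.18492179  0.13169201 -6.74072391] [ 0.01696686  0.03315847 -0.02181316] 0.01224537293887262
```

View pics/w2.png

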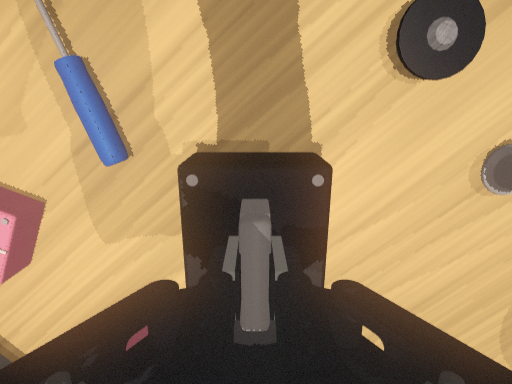

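The box hangs level in roll on the handle; rear top edge is at row 153 (cols 180–332). Now I check the grip offset along the bar.

Run:
```python
from h import *
s=bot.sense(); f=grab_frame('wrist'); c=cam(f,s)
R=np.array(s['eef_rot']);p=np.array(s['eef_pos'])
L=lambda P: np.round(R.T@(P-p),4)   # tool coords (down, box y, box x)
top=.045+.115
for n,u,v,z in (('rear edge',256,153,top),('rearL',180,165,top),('rearR',332,165,top),('bar rear end',256,199,top+.035),('bar front',256,331,top+.035)): print(n,L(ray(c,u,v,z)))
import pickle
d=pickle.load(open('d0.pkl','rb'));c=cam(d['top'])
for u,v in ((90+60/4,115+92/4),(90+176/4,115+88/4),(90+188/4,115+345/4),(90+74/4,115+352/4)): print(ray(c,u,v,.008))
# rim outer corners at z .026
for u,v in ((90+39/4,115+78/4),(90+194/4,115+68/4),(90+211/4,115+357/4),(90+54/4,115+368/4)): print('rim',ray(c,u,v,.026))
```

```text
rear edge [ 0.0099  0.0007 -0.0495]
rearL [ 0.0099 -0.0372 -0.0435]
rearR [ 0.0099  0.0386 -0.0435]
bar rear end [-0.0251  0.0005 -0.0364]
bar front [-0.0251  0.0007  0.0262]
[0.59339938 0.32984364 0.008     ]
[0.59737498 0.2463559  0.008     ]
[0.41206572 0.23106842 0.008     ]
[0.40604991 0.3119806  0.008     ]
rim [0.59961544 0.33891307 0.026     ]
rim [0.60821458 0.22902014 0.026     ]
rim [0.40281483 0.20980946 0.026     ]
rim [0.39370761 0.31950471 0.026     ]
```

Emit:
drive_tool:
  fingers: [255,255,255,255,255,255,255,255,255,255]
  travel:
    - [0,0.008,-0.006]
    - [0,0.024,-0.019]
    - [0,0.047,-0.037]
    - [0,0.07,-0.055]
    - [0,0.094,-0.074]
    - [0,0.117,-0.092]
    - [0,0.14,-0.11]
    - [0,0.163,-0.128]
    - [0,0.18,-0.141]
    - [0,0.186,-0.146]
  yaw: [-0.02,-0.06,-0.1,-0.15,-0.2,-0.25,-0.3,-0.35,-0.39,-0.4]

```text
t: 5.9
eef_pos: [0.4485, 0.0382, 0.1692]
eef_rot: [[-0.002, 0.299, 0.954], [0.002, 0.954, -0.299], [-1.0, 0.001, -0.003]]
contact_force: [-0.0, -0.1, -6.3]
opening: 0.0122
```

Emit:
drive_tool:
  fingers: [255,255,255,255,255,255,255,255,255,255]
  travel:
    - [0,0.01,-0.003]
    - [0,0.035,-0.009]
    - [0,0.065,-0.017]
    - [0,0.1,-0.026]
    - [0,0.135,-0.035]
    - [0,0.17,-0.044]
    - [0,0.2,-0.052]
    - [0,0.22,-0.057]
    - [0,0.227,-0.059]
    - [0,0.227,-0.059]
  yaw: [-0.02,-0.06,-0.11,-0.17,-0.23,-0.29,-0.34,-0.38,-0.394,-0.394]

```text
t: 6.9
eef_pos: [0.4619, 0.2699, 0.1696]
eef_rot: [[-0.001, -0.087, 0.996], [-0.001, 0.996, 0.087], [-1.0, -0.001, -0.001]]
contact_force: [0.6, -0.1, -5.9]
opening: 0.0121
```

Run:
```python
from h import *
import pickle
s=bot.sense(); f=grab_frame('wrist'); g=grab_frame('top'); pickle.dump((s,f,g),open('w3.pkl','wb'))
print(s['eef_pos'],np.round(s['eef_rot'],4).tolist(),s['opening'])
t=cv2.resize(g['color'][90:234,60:204,::-1],(384,384),interpolation=cv2.INTER_CUBIC)
cv2.imwrite('pics/w3.png',np.hstack([f['color'][:,80:432,::-1],t]))
```

```text
[0.46194954 0.26994571 0.16962405] [[-0.0012, -0.0871, 0.9962], [-0.0008, 0.9962, 0.0871], [-1.0, -0.0007, -0.0012]] 0.012125163252630414
```

View pics/w3.png

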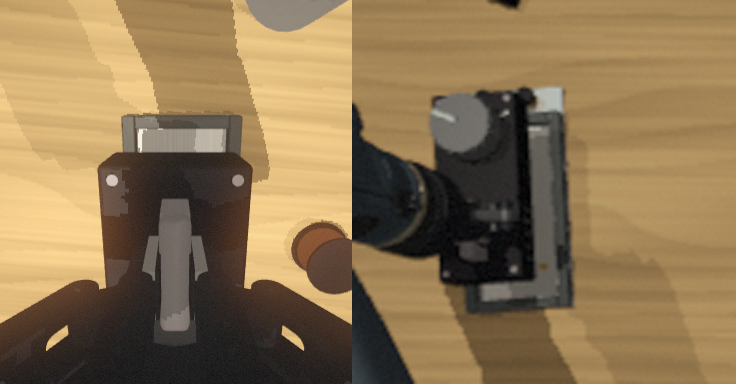

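Run:
```python
from h import *
import pickle
s,f,g=pickle.load(open('w3.pkl','rb')); c=cam(f,s)
R=np.array(s['eef_rot']);p=np.array(s['eef_pos'])
L=lambda P: np.round(R.T@(P-p),4)
gr=cv2.cvtColor(f['color'],cv2.COLOR_RGB2HSV); col=f['color'].astype(int)
for v in (120,124,130,135,140,145): print(v,[tuple(col[v,u]) for u in (198,201,203,205,318,321,323,326)][:0], 
   'sat', ''.join('#' if gr[v,u,1]<70 else '.' for u in range(190,335)))
for u in (225,256,300): print(u,'col',[ (v,int(gr[v,u,1]),int(gr[v,u,2])) for v in range(110,160,3)])
for n,u,v,z in (('rimL',202,116,.026),('rimR',322,116,.026),('floorL in',217,129,.026),('floorR in',307,129,.026),
 ('boxrear',256,153,.158),('boxL@165',178,165,.158),('boxR@165',332,165,.158)): print(n,L(ray(c,u,v,z)),ray(c,u,v,z))
c=cam(g)
k=lambda x,y,z: ray(c,60+(x-352)*.375,90+y*.375,z)
print('knob top c',k(460,122,.202),L(k(460,122,.202)))
for x,y in ((441,278),(532,280),(520,96)): print('box corner',L(k(x,y,.158)))
for x,y in ((573,305),(469,312)): print('rim corner',k(x,y,.026),L(k(x,y,.026)))
```

```text
120 [] sat ............############.###########################################################################################################.............
124 [] sat .............###########.############################.##############################################################################.............
130 [] sat ............############..#########################################################################################################..............
135 [] sat ............############...#########################################################################################..#############..............
140 [] sat .............############..###########################################################################################.############..............
145 [] sat .............############..########################################################################################################..............
225 col [(110, 107, 243), (113, 124, 154), (116, 48, 122), (119, 37, 137), (122, 38, 141), (125, 34, 136), (128, 35, 160), (131, 43, 159), (134, 40, 158), (13
[... 783 characters left out ...]
52 0.32466069 0.026     ]
floorL in [ 0.1437 -0.034  -0.0514] [0.413564   0.23145415 0.026     ]
floorR in [ 0.1437  0.0476 -0.0514] [0.4064044 0.3128069 0.026    ]
boxrear [ 0.0117  0.0008 -0.0492] [0.41284141 0.26642284 0.158     ]
boxL@165 [ 0.0117 -0.0386 -0.0431] [0.42233045 0.22775949 0.158     ]
boxR@165 [ 0.0116  0.0391 -0.0432] [0.41551317 0.30514416 0.158     ]
knob top c [0.55913258 0.27333123 0.202     ] [-0.0325 -0.0051  0.0971]
box corner [ 0.0116  0.0342 -0.0395]
box corner [ 0.0117 -0.0509 -0.0478]
box corner [ 0.0115 -0.0482  0.1285]
rim corner [0.40246877 0.20944696 0.026     ] [ 0.1437 -0.055  -0.0643]
rim corner [0.39372099 0.31845403 0.026     ] [ 0.1437  0.0544 -0.0636]
```

Wrist view: cradle rear rim at row 116 (cols 202–322) and box rear edge at row 153, parallel. The cradle sits about 6–7 mm to tool +y of the box. The copper coil is at about (400,245), clear. I shift and lower to just above the rim.

Emit:
drive_tool:
  fingers: [255,255,255,255,255,255,255,255]
  travel:
    - [0.005,0.003,0]
    - [0.02,0.0065,0]
    - [0.035,0.0065,0]
    - [0.05,0.0065,0]
    - [0.065,0.0065,0]
    - [0.075,0.0065,0]
    - [0.08,0.0065,0]
    - [0.08,0.0065,0]
  yaw: [0,0,0,0,0,0,0,0]

```text
t: 7.8
eef_pos: [0.461, 0.2757, 0.0891]
eef_rot: [[-0.002, -0.086, 0.996], [-0.001, 0.996, 0.086], [-1.0, -0.001, -0.002]]
contact_force: [0.4, 0.6, -7.1]
opening: 0.0121
```

Run:
```python
from h import *
import pickle
s=bot.sense(); f=grab_frame('wrist'); g=grab_frame('top'); q=grab_frame('scene'); pickle.dump((s,f,g,q),open('w4.pkl','wb'))
print(s['eef_pos'],np.round(s['eef_rot'],4).tolist(),s['opening'],s['contact_force'])
c=cam(q); u,v=proj(c,[.5,.275,.03]); u,v=int(u),int(v); print(u,v)
r=lambda im,u0,v0,w:cv2.resize(im[v0:v0+w,u0:u0+w,::-1],(384,384),interpolation=cv2.INTER_CUBIC)
u0,v0=u-60,min(v-70,264)
print(u0,v0)
cv2.imwrite('pics/w4.png',np.hstack([f['color'][:,80:432,::-1],r(q['color'],u0,v0,120)]))
```

```text
[0.46095957 0.27570167 0.08907157] [[-0.002, -0.086, 0.9963], [-0.0009, 0.9963, 0.086], [-1.0, -0.0007, -0.002]] 0.012125375572438006 [ 0.39815157  0.60271601 -7.07160251]
302 298
242 228
```

View pics/w4.png

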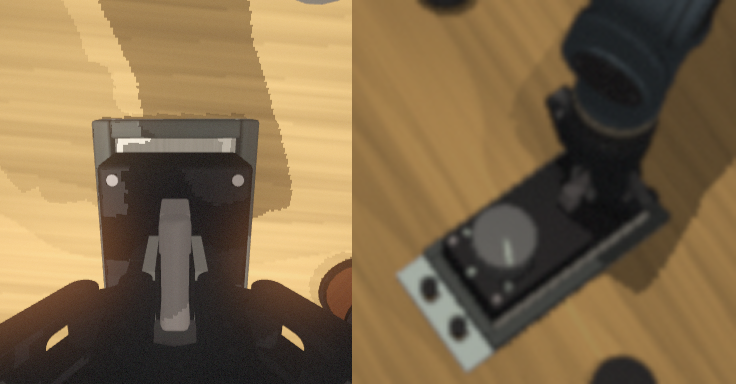

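Run:
```python
from h import *
import pickle
s,f,g,q=pickle.load(open('w4.pkl','rb')); c=cam(f,s)
R=np.array(s['eef_rot']);p=np.array(s['eef_pos'])
L=lambda P: np.round(R.T@(P-p),4)
h=cv2.cvtColor(f['color'],cv2.COLOR_RGB2HSV)
print([(v,int(h[v,256,1]),int(h[v,256,2])) for v in range(112,160,2)])
for v in (125,135,145,160): print(v,[u for u in range(165,350) if (h[v,u,1]<75)][::300],[u for u in range(165,350) if h[v,u,1]<75][0],[u for u in range(165,350) if h[v,u,1]<75][-1])
for n,u,v,z in (('rimL',173,122,.026),('rimR',339,122,.026),('rimC',256,119,.026),('boxrear',256,153,.077),('boxL',178,165,.077),('boxR',332,165,.077)): print(n,L(ray(c,u,v,z)))
c=cam(q); k=lambda x,y,z: ray(c,242+(x-352)*120/384,228+y*120/384,z)
for n,x,y,z in (('knob top',506,236,.121),('post1',429,290,.038),('post2',458,328,.038),('platecorner f',467,371,.008),('platecorner b',398,273,.008),('box frontcorner',494,319,.077),('front other',441,258,.077)): print(n,k(x,y,z),L(k(x,y,z)))
```

```text
[(112, 119, 175), (114, 124, 171), (116, 116, 149), (118, 118, 134), (120, 54, 75), (122, 42, 86), (124, 43, 88), (126, 36, 91), (128, 43, 88), (130, 43, 94), (132, 42, 91), (134, 34, 91), (136, 42, 85), (138, 40, 115), (140, 32, 153), (142, 33, 154), (144, 38, 155), (146, 33, 154), (148, 35, 154), (150, 36, 154), (152, 39, 85), (154, 28, 45), (156, 42, 36), (158, 45, 40)]
125 [172] 172 338
135 [174] 174 337
145 [174] 174 336
160 [175] 175 335
rimL [ 0.0632 -0.0528 -0.0616]
rimR [ 0.0632  0.0547 -0.0617]
rimC [ 0.0632  0.001  -0.0635]
boxrear [ 0.0122  0.0008 -0.0491]
boxL [ 0.0122 -0.0387 -0.043 ]
boxR [ 0.0121  0.0392 -0.0431]
knob top [0.55738918 0.28703086 0.121     ] [-0.0321  0.003   0.097 ]
post1 [0.62575146 0.27441287 0.038     ] [ 0.0508 -0.0154  0.1642]
post2 [0.62098183 0.31662402 0.038     ] [0.0507 0.027  0.1631]
platecorner f [0.6291553  0.34734303 0.008     ] [0.0807 0.057  0.1739]
platecorner b [0.63758835 0.23941657 0.008     ] [ 0.0808 -0.0513  0.173 ]
box frontcorner [0.59629854 0.33360856 0.077     ] [0.0118 0.0461 0.1398]
front other [0.60811499 0.26434076 0.077     ] [ 0.0118 -0.024   0.1457]
```

Emit:
drive_tool:
  fingers: [255,255,255,255,255,255,255]
  travel:
    - [0,0.001,0]
    - [0.005,0.001,0]
    - [0.009,0.001,0]
    - [0.012,0.001,0]
    - [0.014,0.001,0]
    - [0.015,0.001,0]
    - [0.015,0.001,0]
  yaw: [0,0,0,0,0,0,0]

```text
t: 8.65
eef_pos: [0.462, 0.2775, 0.0772]
eef_rot: [[0.002, -0.086, 0.996], [0.001, 0.996, 0.086], [-1.0, 0.001, 0.002]]
contact_force: [-4.6, -0.5, 3.4]
opening: 0.0122
```

Contact early with a backward push: the front edge is on the front wall, agreeing with the scene camera that the box is about 2.3 mm too far forward. Raise, move back, retry.

Emit:
drive_tool:
  fingers: [255,255,255,255,255,255,255,255,255,255]
  travel:
    - [-0.006,0,0]
    - [-0.012,0,0]
    - [-0.012,0,-0.003]
    - [-0.012,0,-0.003]
    - [-0.008,0,-0.003]
    - [-0.004,0,-0.003]
    - [-0.001,0,-0.003]
    - [0.001,0,-0.003]
    - [0.002,0,-0.003]
    - [0.002,0,-0.003]
  yaw: [0,0,0,0,0,0,0,0,0,0]

```text
t: 9.65
eef_pos: [0.4585, 0.2767, 0.073]
eef_rot: [[-0.0, -0.086, 0.996], [-0.0, 0.996, 0.086], [-1.0, -0.0, -0.0]]
contact_force: [-0.2, -0.6, -6.7]
opening: 0.0124
```

Emit:
drive_tool:
  fingers: [255,255,255,255,255,255]
  travel:
    - [0.003,0,0]
    - [0.006,0,0]
    - [0.008,0,0]
    - [0.009,0,0]
    - [0.009,0,0]
    - [0.009,0,0]
  yaw: [0,0,0,0,0,0]

```text
t: 10.25
eef_pos: [0.4587, 0.2768, 0.0644]
eef_rot: [[0.0, -0.086, 0.996], [0.0, 0.996, 0.086], [-1.0, 0.0, 0.0]]
contact_force: [0.1, -0.2, -6.4]
opening: 0.012
```

Emit:
drive_tool:
  fingers: [255,255,255,255]
  travel:
    - [0.001,0,0]
    - [0.002,0,0]
    - [0.002,0,0]
    - [0.002,0,0]
  yaw: [0,0,0,0]

```text
t: 10.65
eef_pos: [0.4589, 0.277, 0.0638]
eef_rot: [[0.001, -0.086, 0.996], [0.0, 0.996, 0.086], [-1.0, 0.0, 0.001]]
contact_force: [-4.4, -1.7, 5.2]
opening: 0.0123
```

On the floor at the predicted height. Release and rise.

Emit:
drive_tool:
  fingers: [180,100,0,0,0,0,0,0,0,0]
  travel:
    - [0,0,0]
    - [0,0,0]
    - [0,0,0]
    - [0,0,0]
    - [-0.01,0,0]
    - [-0.04,0,0]
    - [-0.08,0,0]
    - [-0.12,0,0]
    - [-0.14,0,0]
    - [-0.14,0,0]
  yaw: [0,0,0,0,0,0,0,0,0,0]

```text
t: 11.65
eef_pos: [0.4612, 0.278, 0.2079]
eef_rot: [[0.009, -0.086, 0.996], [0.004, 0.996, 0.086], [-1.0, 0.003, 0.009]]
contact_force: [1.2, 0.4, -0.2]
opening: 0.0855
```

Run:
```python
from h import *
import pickle
s=bot.sense(); f=grab_frame('wrist'); g=grab_frame('top'); q=grab_frame('scene'); pickle.dump((s,f,g,q),open('w5.pkl','wb'))
print(s['eef_pos'],np.round(s['eef_rot'],4).tolist(),s['opening'],s['contact_force'])
r=lambda im,u0,v0,w:cv2.resize(im[v0:v0+w,u0:u0+w,::-1],(384,384),interpolation=cv2.INTER_CUBIC)
cv2.imwrite('pics/w5.png',np.hstack([f['color'][:,80:432,::-1],r(q['color'],242,228,120)]))
```

```text
[0.46116005 0.27795351 0.20792132] [[0.009, -0.0861, 0.9962], [0.004, 0.9963, 0.0861], [-1.0, 0.0032, 0.0093]] 0.08546753464759999 [ 1.20695925  0.36863641 -0.24647129]
```

View pics/w5.png

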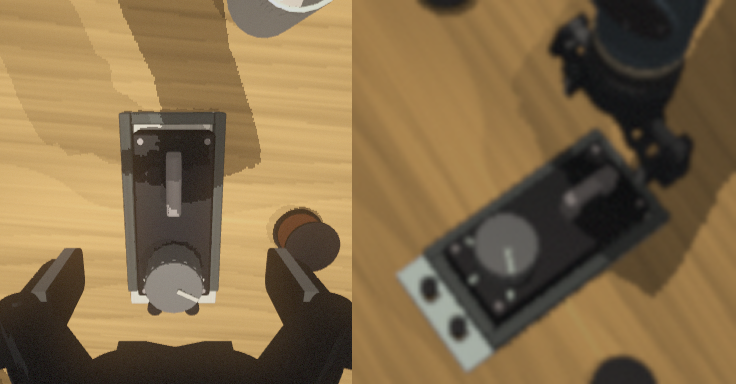

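The box sits in the cradle with its top parallel to the rim. The knob is at (255,287) in the wrist frame, by the posts at about row 308. The rib is still at the first detent.

Run:
```python
from h import *
import pickle
s,f,g,q=pickle.load(open('w5.pkl','rb')); c=cam(f,s)
R=np.array(s['eef_rot']);p=np.array(s['eef_pos'])
L=lambda P: np.round(R.T@(P-p),4)
im=cv2.cvtColor(f['color'],cv2.COLOR_RGB2GRAY)[250:320,215:295]
m=((im>85)&(im<190)).astype(np.uint8)*255
cs=max(cv2.findContours(cv2.morphologyEx(m,cv2.MORPH_OPEN,np.ones((5,5))),0,1)[0],key=cv2.contourArea)
(x,y),r=cv2.minEnclosingCircle(cs); print('circ',x+215,y+250,r)
for n,u,v,z in (('knob top',255,287,.095),('handle',254,184,.088),('rear',255,127.5,.053),('rimrear',256,112,.026)): print(n,ray(c,u,v,z),L(ray(c,u,v,z)))
c=cam(q); k=lambda x,y,z: ray(c,242+(x-352)*120/384,228+y*120/384,z)
print('scene knob',k(506,244,.095)); 
g0=np.array([.4589,.277]);a=np.array([.996,.086]);print('from grip',g0+.097*a,g0+.0925*a)
```

```text
circ 254.5 304.2222213745117 42.1739387512207
knob top [0.55478212 0.28696432 0.095     ] [0.1138 0.0006 0.093 ]
handle [0.45631271 0.27751487 0.088     ] [ 0.1199 -0.0004 -0.006 ]
rear [0.41069213 0.27456969 0.053     ] [ 0.1544  0.0005 -0.052 ]
rimrear [0.39737401 0.27454678 0.026     ] [ 0.1813  0.0015 -0.0655]
scene knob [0.55542951 0.28701774 0.095     ]
from grip [0.555512 0.285342] [0.55103  0.284955]
```

Emit:
drive_tool:
  fingers: [0,0,0,0,0,0,0,0,0,0]
  travel:
    - [0,0,0.02]
    - [0,0,0.045]
    - [0,0,0.07]
    - [0,0.001,0.094]
    - [0,0.001,0.094]
    - [0,0.001,0.094]
    - [0,0.001,0.094]
    - [0,0.001,0.094]
    - [0,0.001,0.094]
    - [0,0.001,0.094]
  yaw: [-0.14,-0.28,-0.42,-0.56,-0.7,-0.84,-0.98,-1.12,-1.2,-1.2]

```text
t: 12.8
eef_pos: [0.551, 0.2855, 0.1996]
eef_rot: [[-0.004, -0.96, 0.281], [-0.002, 0.281, 0.96], [-1.0, 0.004, -0.003]]
contact_force: [-0.1, 0.4, 0.1]
opening: 0.0857
```

Emit:
drive_tool:
  fingers: [0,0,0,0,0,0,0,0]
  travel:
    - [0.03,-0.004,0.003]
    - [0.06,-0.004,0.003]
    - [0.09,-0.004,0.003]
    - [0.115,-0.004,0.003]
    - [0.13,-0.004,0.003]
    - [0.14,-0.004,0.003]
    - [0.144,-0.004,0.003]
    - [0.144,-0.004,0.003]
  yaw: [0,0,0,0,0,0,0,0]

```text
t: 13.6
eef_pos: [0.557, 0.2877, 0.0584]
eef_rot: [[0.0, -0.96, 0.281], [0.0, 0.281, 0.96], [-1.0, -0.0, 0.0]]
contact_force: [-0.4, -0.6, -0.1]
opening: 0.0854
```

Run:
```python
from h import *
s=bot.sense(); f=grab_frame('wrist'); c=cam(f,s)
print(s['eef_pos'],s['contact_force'],proj(c,[.555,.2868,.095]))
cv2.imwrite('pics/w6.png',f['color'][:,:,::-1])
```

```text
[0.55699963 0.28771976 0.05843278] [-0.37528975 -0.58011919 -0.05023404] (np.float64(258.3819536726374), np.float64(292.537424851723))
```

View pics/w6.png

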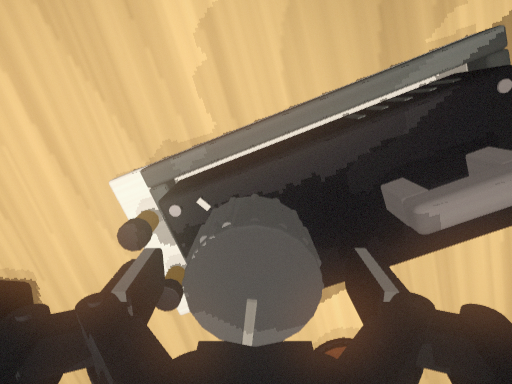

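Run:
```python
from h import *
s=bot.sense(); f=grab_frame('wrist'); c=cam(f,s); R=np.array(s['eef_rot'])
a=np.linspace(0,2*np.pi,200)
for dz in (0,-.002,-.004,-.006):
  for dy in (0,.002):
    C=np.array([.555,.2868,.095])+R@[0,dy,dz]
    P=np.array([proj(c,C+[.028*np.cos(t),.028*np.sin(t),0]) for t in a]); print(dz,dy,P.min(0).round(),P.max(0).round(),R.T@(C-s['eef_pos']))
print(s['joint_pos'])
```

```text
0 0 [188. 224.] [330. 349.] [-0.03565715  0.00208142 -0.00173952]
0 0.002 [194. 224.] [336. 349.] [-0.03565715  0.00408142 -0.00173952]
-0.002 0 [188. 219.] [331. 345.] [-0.03565715  0.00208142 -0.00373952]
-0.002 0.002 [193. 219.] [336. 345.] [-0.03565715  0.00408142 -0.00373952]
-0.004 0 [188. 214.] [331. 341.] [-0.03565715  0.00208142 -0.00573952]
-0.004 0.002 [193. 214.] [336. 341.] [-0.03565715  0.00408142 -0.00573952]
-0.006 0 [188. 209.] [332. 337.] [-0.03565715  0.00208142 -0.00773952]
-0.006 0.002 [193. 209.] [337. 337.] [-0.03565715  0.00408142 -0.00773952]
[ 3.69854602e-01  3.39198415e-01  9.09009839e-02  1.32084018e+00
 -8.85478005e-06 -9.16049936e-01]
```

The knob lies centred in the jaws, about 3 mm toward tool −z (left 184, right 323, bottom 346). I correct that and grip.

Emit:
drive_tool:
  fingers: [0,0,80,140,200,255,255,255,255,255]
  travel:
    - [0.002,0,-0.003]
    - [0.003,0,-0.003]
    - [0.003,0,-0.003]
    - [0.003,0,-0.003]
    - [0.003,0,-0.003]
    - [0.003,0,-0.003]
    - [0.003,0,-0.003]
    - [0.003,0,-0.003]
    - [0.003,0,-0.003]
    - [0.003,0,-0.003]
  yaw: [0,0,0,0,0,0,0,0,0,0]
  newtons: 50

```text
t: 14.7
eef_pos: [0.5565, 0.2848, 0.0558]
eef_rot: [[0.001, -0.96, 0.281], [0.0, 0.281, 0.96], [-1.0, -0.001, 0.001]]
contact_force: [1.6, -0.6, 3.3]
opening: 0.0551
```

Emit:
drive_tool:
  fingers: [255,255,255,255,255,255,255,255,255,255]
  travel:
    - [0,0,0]
    - [0,0,0]
    - [0,0,0]
    - [0,0,0]
    - [0,0,0]
    - [0,0,0]
    - [0,0,0]
    - [0,0,0]
    - [0,0,0]
    - [0,0,0]
  yaw: [0.12,0.24,0.36,0.48,0.6,0.72,0.84,0.96,1.08,1.12]

```text
t: 15.7
eef_pos: [0.5558, 0.285, 0.0558]
eef_rot: [[-0.0, -0.163, 0.987], [0.0, 0.987, 0.163], [-1.0, 0.0, -0.0]]
contact_force: [-0.7, -0.3, 4.9]
opening: 0.0552
```

Run:
```python
from h import *
s=bot.sense(); print(s['contact_force'],s['torque'],s['joint_pos'],s['opening'])
```

```text
[-0.71387339 -0.26949127  4.91605683] [-0.05717257  0.06123056  0.06910326] [3.66255815e-01 3.35550784e-01 7.91715964e-02 1.31435254e+00
 4.80249599e-04 2.02672332e-01] 0.055159215525452554
```

Emit:
drive_tool:
  fingers: [255,255,255,255,255,255,255,255,255,255]
  travel:
    - [0,0,0]
    - [0,0,0]
    - [0,0,0]
    - [0,0,0]
    - [0,0,0]
    - [0,0,0]
    - [0,0,0]
    - [0,0,0]
    - [0,0,0]
    - [0,0,0]
  yaw: [0.12,0.24,0.36,0.48,0.6,0.72,0.84,0.96,1.08,1.11]

```text
t: 16.7
eef_pos: [0.5562, 0.2859, 0.0559]
eef_rot: [[0.001, 0.81, 0.586], [0.002, 0.586, -0.81], [-1.0, 0.002, -0.001]]
contact_force: [1.2, 2.6, 3.3]
opening: 0.0549
```

Run:
```python
from h import *
s=bot.sense(); print(s['contact_force'],s['torque'],s['joint_pos'],s['opening'])
```

```text
[1.21030291 2.64221446 3.32673401] [ 0.36838397 -0.04220993  0.03789279] [0.36667185 0.33572874 0.07946782 1.31307464 0.00185438 1.31102688] 0.054876914647704354
```

Turned 2.23 rad with only a small residual torque. Release, lift and look.

Emit:
drive_tool:
  fingers: [180,100,0,0,0,0,0,0,0,0]
  travel:
    - [0,0,0]
    - [0,0,0]
    - [0,0,0]
    - [0,0,0]
    - [-0.01,0,0]
    - [-0.04,0,0]
    - [-0.08,0,0]
    - [-0.12,0,0]
    - [-0.15,0,0]
    - [-0.15,0,0]
  yaw: [0,0,0,0,0,0,0,0,0,0]

```text
t: 17.7
eef_pos: [0.5587, 0.2854, 0.2125]
eef_rot: [[0.01, 0.81, 0.587], [0.003, 0.587, -0.81], [-1.0, 0.01, 0.003]]
contact_force: [0.4, 0.0, -0.3]
opening: 0.0854
```

Emit:
drive_tool:
  fingers: [0,0,0,0,0,0,0,0,0]
  travel:
    - [0,0.02,-0.06]
    - [0,0.02,-0.06]
    - [0,0.02,-0.06]
    - [0,0.02,-0.06]
    - [0,0.02,-0.06]
    - [0,0.02,-0.06]
    - [0,0.02,-0.06]
    - [0,0.02,-0.06]
    - [0,0.02,-0.06]
  yaw: [-0.14,-0.28,-0.42,-0.56,-0.7,-0.84,-0.98,-1.0,-1.0]

```text
t: 18.6
eef_pos: [0.5367, 0.3447, 0.2045]
eef_rot: [[-0.001, -0.054, 0.999], [-0.001, 0.999, 0.054], [-1.0, -0.001, -0.001]]
contact_force: [0.2, -0.0, -0.4]
opening: 0.0858
```

Run:
```python
from h import *
import pickle
s=bot.sense(); f=grab_frame('wrist'); g=grab_frame('top'); q=grab_frame('scene'); pickle.dump((s,f,g,q),open('w7.pkl','wb'))
print(s['eef_pos'],s['opening'],s['t'])
r=lambda im,u0,v0,w:cv2.resize(im[v0:v0+w,u0:u0+w,::-1],(384,384),interpolation=cv2.INTER_CUBIC)
cv2.imwrite('pics/w7.png',np.hstack([f['color'][:,80:432,::-1],r(q['color'],242,228,120)]))
```

```text
[0.53667622 0.34467733 0.20447782] 0.08578332793568985 18.6
```

View pics/w7.png

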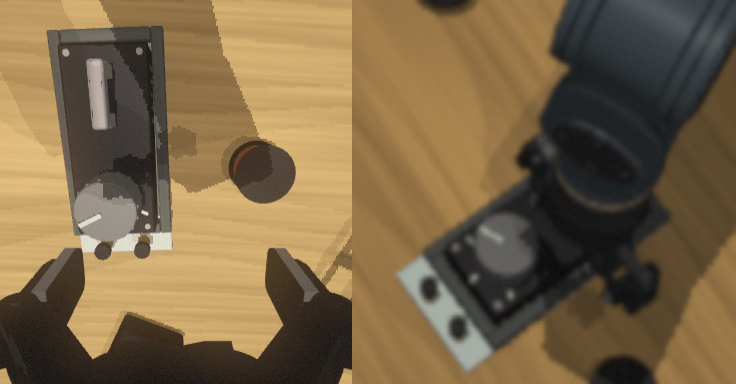

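Run:
```python
from h import *
import pickle
for fn in ('w5','w7'):
    s,f,g,q=pickle.load(open(fn+'.pkl','rb')); c=cam(f,s)
    h=cv2.cvtColor(f['color'],cv2.COLOR_RGB2GRAY); 
    u,v=map(int,proj(c,[.555,.2855,.095])); 
    w=h[v-34:v+35,u-34:u+35]; m=(w>165).astype(np.uint8)
    n,l,st,ce=cv2.connectedComponentsWithStats(m)
    for i in range(1,n):
        if st[i,4]>25:
            ys,xs=np.where(l==i); P=np.array([ray(c,x+u-34,y+v-34,.095)[:2] for x,y in zip(xs,ys)])
            M=P.mean(0); d=np.linalg.svd(P-M)[2][0]; r=M-[.555,.2855]
            if d@r<0:d=-d
            print(fn,st[i,4],M,'dir rel box x deg',np.degrees(np.arctan2(d[1],d[0]))-5,'radial',np.degrees(np.arctan2(r[1],r[0]))-5)
s,f,g,q=pickle.load(open('w7.pkl','rb')); c=cam(f,s)
# top corners of box at z .053, screws rows
for n,u,v,z in (('screwRL',146,52,.053),('screwRR',219,51,.053),('knob',185.5,208,.095),('screwFR',228,226,.053),('handle',178,94,.088)): print(n,ray(c,u,v,z).round(4))
d=pickle.load(open('d0.pkl','rb'))['top']['color'].astype(int); e=np.abs(d-g['color']).max(2)
for n,x,y in (('reel',218,135),('tweeter',217,191),('coil',65,160)): print(n,e[y-15:y+15,x-15:x+15].mean(),(e[y-15:y+15,x-15:x+15]>40).sum())
```

```text
w5 168 [0.56477313 0.30620443] dir rel box x deg 71.53643711557764 radial 59.73124756728214
w5 767 [0.58540862 0.28484459] dir rel box x deg 83.30356014820295 radial -6.234730365336451
w7 29 [0.5647888  0.25552972] dir rel box x deg -4.071578157702519 radial -76.91208218968549
w7 123 [0.56473866 0.27208161] dir rel box x deg -64.67789188292011 radial -59.028986790450546
w7 275 [0.58300864 0.2652692 ] dir rel box x deg -100.87313729386518 radial -40.84079338383169
w7 202 [0.58092299 0.30553714] dir rel box x deg 103.33501572814419 radial 32.70218686461191
screwRL [0.4251 0.2437 0.053 ]
screwRR [0.4209 0.3073 0.053 ]
knob [0.5524 0.286  0.095 ]
screwFR [0.584 0.32  0.053]
handle [0.4593 0.2794 0.088 ]
reel 8.27111111111111 0
tweeter 6.647777777777778 0
coil 13.65 86
```

```bash
python3 -c "
from bench import close_job; print(close_job())"
```

```text
the job is handed in; nothing more can be done
None
```

The job is done and handed in at about 18.7 s on the robot's clock, well under the 59 s limit. I took the black attenuator box by its bridge handle and seated it in the cradle with the knob at the terminal-post end. I then let go, gripped the knob and turned it 2.23 rad clockwise in one grasp, past both clicks.

**First lowering:** the box's front edge met the front wall lightly (about 10 N). I raised it, moved it back 3 mm, and it then went down freely to the predicted floor height.

**Last checks:**
- **Knob:** the rib points about −65° by its own line, or −59° by its position, from the box's +x. The last detent should be at −63°, and it started near +63°.
- **Seating:** the box lies flat and in line with the cradle walls, and the gripper was open and clear of everything.
- **Surroundings:** the before-and-after top pictures show no change at the reel or the tweeter. At the copper coil 86 pixels differed. I took that to be the arm's shadow, since the arm never came near the coil, but I did not measure the coil's position again.
- **Cameras:** the top and wrist views disagreed by up to about 6 mm on the box and cradle positions. I settled the fit by contact force and descent height instead.

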